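# Set the jar warmer: three clicks on the blank timer, heat to the green clip

## Task

Get the jar warmer going: its timer knob (black bar on a grey disc) is blank, so first turn it anticlockwise (seen from above) all the way back to its end stop, then turn it clockwise exactly three clicks. Only after that, slide the orange heat grip along its track until the white line on its top is level with the white line on the green clip beside the track. Leave the heat grip and the timer set like that, let go of everything, and do not disturb the jars, the lid stack or the bowl.

Things in the scene. Friction and masses are not known exactly. Their poses are not given: they have to be found in the camera images.
- warmer: fixed jar warmer, a low steel case 300 (its x) by 400 (its y) by 45 mm high, standing on the counter. Origin: centre of its underside; z up, -x is the side with the controls (towards the robot), top face 45 mm above the origin. The rear of the top is a flat dark warming plate. On the strip along the -x side are the timer knob, axis at x -110, y +110 mm, and the heat track, centre at x -110, y -70 mm, running along y.
- timer (a joint): angle of the timer knob in rad: 0 at its anticlockwise end stop, growing as it turns clockwise seen from above, up to the other stop at 1.963. It clicks into rest positions every 0.3927 rad (22.5 degrees): 0 (at the stop), 0.393, 0.785, 1.178, 1.571, 1.963. A sprung detent (about 0.1 N m) pulls it into the nearest one. It starts at some position between the first and the fourth click.
- timer_grip (a point): point on the timer knob's vertical axis at the height to grip, 80 mm above the underside of the warmer. The knob is a grey disc 48 mm across, its top 57 mm above the warmer's underside, with an upright black grip bar 44 mm long (this point's x), 14 mm wide (its y), from the disc up to 89 mm above the warmer's underside; z up. The point turns with the knob; when the timer is at 0 its axes are parallel to the warmer's.
- heat (a joint): travel of the heat grip in m, 0 at the low end of its track (the warmer's -y end), growing towards the warmer's +y, up to 0.12. It has about 2 N of friction and stays where it is left. It starts within 25 mm of the low end.
- heat_top (a point): centre of the top of the orange heat grip, a block 28 mm (x) by 20 mm (y, along the track) by 40 mm high with a white line across its top. Axes parallel to the warmer's. The top is 93 mm above the warmer's underside and the block stands on a track 40 mm wide whose surface is 53 mm above it.
- clip: fixed green clip, 30 (x) by 16 (y) by 12 mm high, on the warmer's top beside the heat track, on its far (+x) side, with a white line along x across the middle of its top. Origin: under that line, in its underside, 38 mm in x from the middle of the track (the clip spans 31 to 61 mm). Axes parallel to the warmer's. Heat is right when heat_top has this origin's y, which is at 45 to 110 mm of heat travel.
- jar_a: loose open glass jar, 72 mm across, 85 mm high, on the warming plate, about 200 mm behind the controls; origin centre of its underside. Bystander.
- jar_b: second loose jar like jar_a, on the warming plate. Bystander.
- lid_stack: loose stack of four metal jar lids, 70 mm across, 32 mm high, on the counter on the robot's right; origin centre of its underside. Bystander.
- bowl: loose white bowl, 120 mm across, 55 mm high, on the counter on the robot's left; origin centre of its underside. Bystander.

How it is judged:
On the way, in this order (a step that is already met when the one before it is completed fails the run):
1. the timer is turned back anticlockwise to its end stop (value of joint timer below 0.12 rad), for 0.1 s.
2. the timer is set to the third click from the stop (value of joint timer between 1.03 and 1.33 rad), for 0.3 s.
3. the heat grip is level with the green clip, the timer still on its third click (all of step 2 and y of heat_top in the frame of clip between -0.004 and 0.004 m), for 0.2 s.
At the end, for the whole second after the job is handed in: The timer rests on its third click from the anticlockwise stop (joint 1.03 to 1.33 rad), the heat grip's line is within 4 mm of the clip's line along the track, both at rest, and the jars, lid stack and bowl are upright within 20 mm of where they stood (all of step 3 and velocity of joint heat between -0.005 and 0.005 m/s and velocity of joint timer between -0.05 and 0.05 rad/s and distance of each of jar_a, jar_b, lid_stack, bowl from where it was at the start of the episode below 0.02 m and angle between each of jar_a, jar_b, lid_stack, bowl's own z axis and vertical below 0.2 rad); the robot touches nothing.
It fails at once if a jar, the lid stack or the bowl is shifted by more than 30 mm or tipped (distance of any of jar_a, jar_b, lid_stack, bowl from where it was at the start of the episode above 0.03 m or angle between any of jar_a, jar_b, lid_stack, bowl's own z axis and vertical above 0.35 rad).
It also fails if it takes over 48 s, if anything falls off the work surface, if the arm or the gripper's body presses on something with over 40 N, if the wrist force passes 120 N, or if a joint passes its speed limit or range.

## Robot

A 6-joint arm with a two-finger parallel gripper is mounted at the origin on the work surface. World frame = base frame: x ahead of the robot, y to its left, z up, the work surface at z = 0. Lengths are in m, angles in rad, forces in N, time in s.
With the tool pointing down it reaches from about 0.35 to 0.975 m from the base axis. Payload 4.9 kg.
Tool frame: the origin (TCP) lies midway between the tips of the shut fingers; the grasp point (between the pads) lies 19 mm behind it (manip.pinch_z is the x of the grasp point in the tool frame, in m); x points along the fingers, y is the direction in which the jaws open and shut, and the axes are right-handed (so a half turn about x gives the same grasp; the last joint's range is limited). The gripper opens to 85 mm and grips with 20 to 120 N. Pads are 22 mm wide; open, the fingers measure 114 mm over their backs; the gripper's body (76 mm by 85 mm) begins 54 mm behind the grasp point. The pads swing forward as they close: fully open they stand 13 mm farther back than shut.
Start: joints at [1.045, 0.053, 1.613, -0, 1.476, -0.119], TCP at [0.247, 0.574, 0.231] pointing down, gripper open.
Joint ranges: [-3.01, 3.01], [-1.01, 2.22], [0.06, 2.58], [-1.02, 4.17], [0.09, 2.62], [-3.14, 3.14]. Speed limits (rad/s): [2.57, 2.57, 3.14, 3.14, 3.14, 3.14].

## Interface

Orientations are given as a unit quaternion [w, x, y, z].
In Python, from plant import sensors, cams, workorder, manip gives the robot as it stands.
- The arm moves only by the tool drive_tool, never from a script. Its argument "series" is a list of rows, each an object of numbers: "x", "y", "z": the shift along the tool's x, y, z in units of 25 mm (1.0 is 25 mm); "ax", "ay", "az": the turn, a rotation vector about the tool's x, y, z in units of 5 degrees (1.0 is 5 degrees). A call has 1 to 5 rows; each row is the pose to reach, as a shift and turn from the pose commanded when the call began, along the tool's axes at that moment; what a row does not reach only later rows make up. A row lasts 1/12 s, in which the tool goes at most 41.7 mm and 7.16 degrees, less where a joint would pass 70% of its speed; a pose out of reach is approached as far as the arm can. A call with a gripper value outside its range is refused whole. "hand" is the opening, from 0 (shut) to 1 (fully open), set as the call begins (left out, the last holds). The fingers move at their own pace and stop on an object; the grip force is fixed at half the most. Time passes only in rows, so rows that repeat a pose let the fingers close. It gives the time, the measured TCP pose, the force and the opening at its end, in the units of the state.
- sensors.state(): the state, without advancing time (a new reading comes with each control period).
- cams.grab_frame(name): name is "side" or "top" or "wrist"; returns a dict with "img" (480x640x3 uint8, blue, green, red), "camera_matrix" (3x3 intrinsics, pixels), "cam_to_world" (4x4, takes a point from camera to world coordinates). Camera axes: x right, y down, z forward; pixel columns grow to the right and rows downward; lengths in m; the calibration is good to about 2 mm. A picture is of the moment at which its call begins. There is no depth.
- workorder.job_done(): hands the job in, once; it reports no verdict.
The state is a dict: "time": time; "joint_pos": joint angles; "joint_vel": joint speeds; "joint_efforts": joint torques, N m; "tool_pos": TCP position; "tool_rot": TCP orientation; "contact_force": force on the tool from outside, world axes, zero at the start; "ft_torque": the same for the moment, N m; "gripper_width": opening from 0.0 (shut) to 1.0 (fully open).
Only numpy, scipy, OpenCV 4.12 (cv2) and the standard library are available. Lean on these libraries where they do the work, as an engineer would, in place of code of your own. Each camera call takes 0.05 s, during which the arm holds its last target.

## Working session

There is one attempt and no reset: what is moved stays moved. The work goes in short steps, Python scripts to look and compute and a tool call to move; the robot and the scene stay as the last step left them, time stands still between calls to the robot, and variables do not carry over. Pictures are saved under pics/ and viewed, and the job is handed in when it is done.

Besides the shell and the picture viewer there is one more tool, called after "Emit:" by a JSON object that holds its "op" and its "data". drive_tool: Moves the arm, as the interface text tells. Its arguments: {"type":"object","properties":{"series":{"type":"array","items":{"type":"object","properties":{"x":{"type":"number"},"y":{"type":"number"},"z":{"type":"number"},"ax":{"type":"number"},"ay":{"type":"number"},"az":{"type":"number"}}}},"hand":{"type":"number"}},"required":["series"]}

```bash
mkdir -p pics; ls; python3 - <<'E'
from plant import sensors,cams,manip
import cv2,numpy as np
print(sensors.state()); print(manip.pinch_z)
for n in ["top","side","wrist"]:
    f=cams.grab_frame(n); cv2.imwrite(f"pics/{n}0.png",f["img"]); print(n,f["camera_matrix"].tolist(),np.round(f["cam_to_world"],4).tolist())
    np.savez(f"pics/{n}0.npz",K=f["camera_matrix"],T=f["cam_to_world"])
E
```

```text
pics
{'time': 0.0, 'joint_pos': array([ 1.04496288e+00,  5.33558017e-02,  1.61432164e+00, -2.81183307e-05,
        1.47599998e+00, -1.18997611e-01]), 'joint_vel': array([ 5.91517088e-04, -3.37394142e-04,  1.44261890e-03,  9.64632481e-05,
       -1.47614502e-03,  1.61033564e-03]), 'joint_efforts': array([-1.09400153e-03, -3.93686914e+01, -3.70174491e+01, -2.15671839e-04,
        7.05293191e-03, -7.60862413e-07]), 'tool_pos': array([0.24699993, 0.57342969, 0.23004717]), 'tool_rot': array([ 0.69230318,  0.14214502,  0.69275151, -0.14354949]), 'contact_force': array([ 0.27072665, -0.30753897, -0.48374361]), 'ft_torque': array([ 0.05553384, -0.0277046 , -0.01882458]), 'gripper_width': 1.0035871091723279}
-0.0187
top [[447.6041406000508, 0.0, 310.5377598616311], [0.0, 447.6041406000508, 239.9456929864907], [0.0, 0.0, 1.0]] [[0.0087, -0.9843, 0.1764, 0.3697], [-0.9999, -0.007, 0.0103, -0.0031], [-0.0089, -0.1765, -0.9843, 1.2112], [0.0, 0.0, 0.0, 1.0]]
side [[449.5859533970884, 0.0, 321.14957948940554], [0.0, 449.5859533970884, 236.22624826314504], [0.0, 0.0, 1.0]] [[0.9605, -0.1631, 0.2255, 0.2559], [-0.2779, -0.519, 0.8084, -1.0424], [-0.0149, -0.8391, -0.5438, 0.8074], [0.0, 0.0, 0.0, 1.0]]
wrist [[395.0592193279429, 0.0, 322.9565203135847], [0.0, 395.0592193279429, 245.00654898890863], [0.0, 0.0, 1.0]] [[0.3949, 0.8839, 0.2505, 0.1832], [0.9187, -0.3794, -0.1098, 0.6012], [-0.0021, 0.2735, -0.9619, 0.3728], [0.0, 0.0, 0.0, 1.0]]
```

View pics/top0.png

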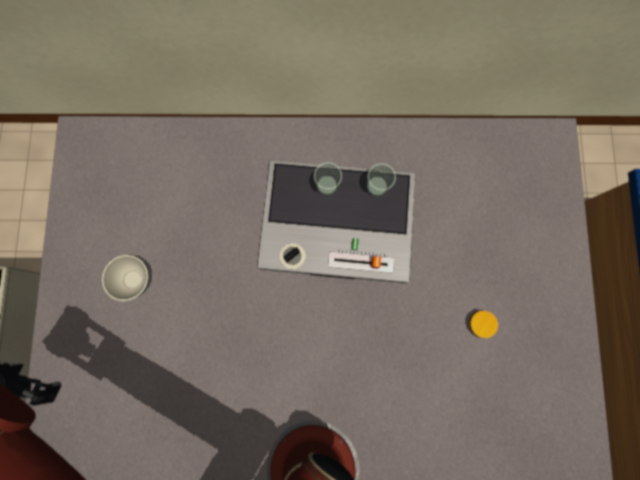

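View pics/side0.png

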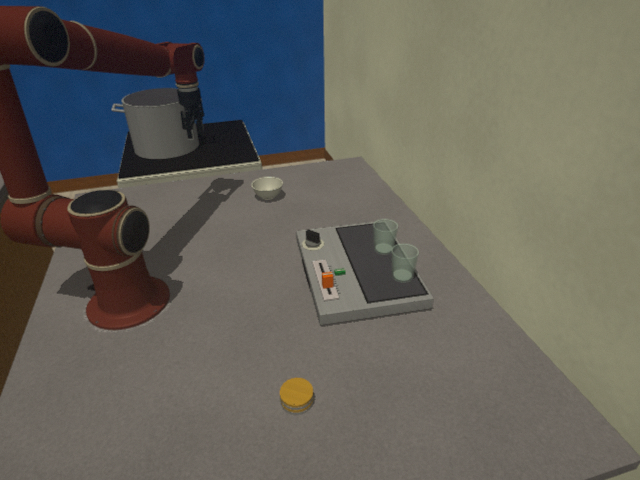

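```bash
python3 - <<'E'
import cv2
i=cv2.imread('pics/top0.png')
cv2.imwrite('pics/top0c.png',cv2.resize(i[150:320,200:440],(800,567),interpolation=cv2.INTER_CUBIC))
E
```

```text
(no output)
```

View pics/top0c.png

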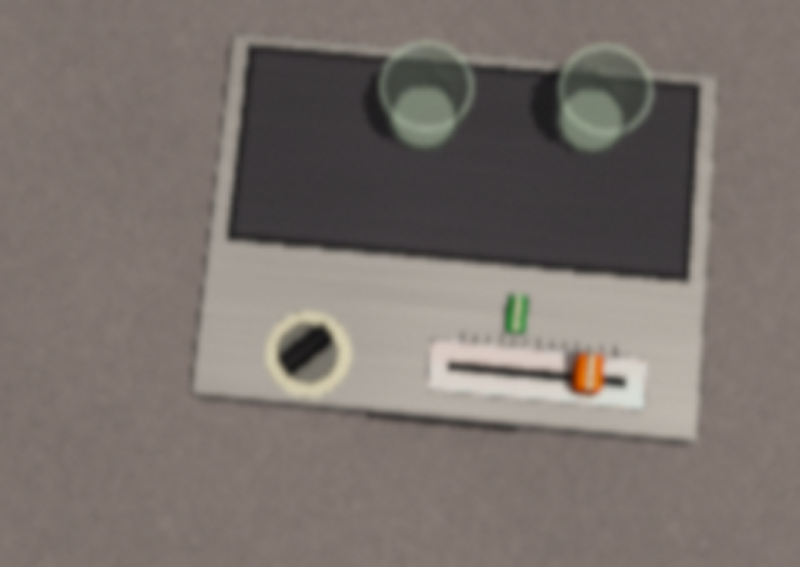

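The top view shows the warmer's top corners at crop (238,36), (714,77), (695,440), (195,393). The knob bar is near (306,349), the heat grip near (589,373) and the clip near (516,314).

```bash
cat > h.py <<'E'
import numpy as np
def ray(f,u,v,z):
    d=np.load(f'pics/{f}.npz');K,T=d['K'],d['T']
    r=T[:3,:3]@np.linalg.solve(K,[u,v,1.]);o=T[:3,3];return o+r*(z-o[2])/r[2]
def proj(f,p):
    d=np.load(f'pics/{f}.npz');K,T=d['K'],d['T']
    c=K@(np.linalg.inv(T)@np.r_[p,1])[:3];return c[:2]/c[2]
E
python3 - <<'E'
from h import *
c=lambda x,y:(200+x*.3,150+y*.3)
P=[ray('top0',*c(*q),.045) for q in [(238,36),(714,77),(695,440),(195,393)]]
print(np.round(P,4),[round(np.linalg.norm(P[i]-P[i-1]),3) for i in range(4)])
L=np.array([[.15,.2],[.15,-.2],[-.15,-.2],[-.15,.2]]);W=np.array(P)[:,:2]
Lc=L;Wm=W.mean(0);a=np.arctan2(np.sum(Lc[:,0]*(W-Wm)[:,1]-Lc[:,1]*(W-Wm)[:,0]),np.sum(Lc*(W-Wm)))
R=np.array([[np.cos(a),-np.sin(a)],[np.sin(a),np.cos(a)]])
print('center',Wm,'yaw',np.degrees(a))
print('knob',Wm+R@[-.11,.11], 'track',Wm+R@[-.11,-.07])
for n,q,z in [('knobdisc',(309,354),.057),('bar',(306,349),.089),('heat',(589,373),.093),('clip',(516,314),.057),('bar1',(282,368),.089),('bar2',(329,329),.089)]:
    w=ray('top0',*c(*q),z); print(n,w.round(4),'local',(R.T@(w[:2]-Wm)).round(4))
E
```

```text
[[ 0.7979  0.1182  0.045 ]
 [ 0.765  -0.2706  0.045 ]
 [ 0.4695 -0.2463  0.045 ]
 [ 0.5033  0.1449  0.045 ]] [np.float64(0.296), np.float64(0.39), np.float64(0.296), np.float64(0.393)]
center [ 0.63390877 -0.06345048] yaw -4.907845288547761
knob [0.53372295 0.05555709] track [ 0.51832334 -0.12378296]
knobdisc [0.5332 0.0551 0.057 ] local [-0.1105  0.1095]
bar [0.5325 0.0559 0.089 ] local [-0.1113  0.1102]
heat [ 0.5152 -0.1581  0.093 ] local [-0.1102 -0.1044]
clip [ 0.566  -0.1067  0.057 ] local [-0.0639 -0.0489]
bar1 [0.5178 0.0738 0.089 ] local [-0.1274  0.1268]
bar2 [0.548  0.0386 0.089 ] local [-0.0943  0.0943]
```

Every measured point agrees with the drawing to within about 1 mm, so the pose is good. The timer reads about 45°, which is click 2. Heat travel is about 26 mm and the clip sits at about 81 mm. Next I'll write a move calculator.

```bash
cat > mv.py <<'E'
import sys
from h import *
from plant import sensors
from scipy.spatial.transform import Rotation as Ro
# usage: mv.py x y z jawangle_deg(world direction of tool y)  -> shift/turn in move units
s=sensors.state();q=s['tool_rot'];R=Ro.from_quat(np.r_[q[1:],q[0]])
M=R.as_matrix()
print('t',round(s['time'],2),'pos',s['tool_pos'].round(4),'jaw',np.degrees(np.arctan2(M[1,1],M[0,1])).round(2),'F',s['contact_force'].round(1),'Tq',s['ft_torque'].round(2),'w',round(s['gripper_width'],3),'q6',s['joint_pos'][5].round(2),'xaxis',M[:,0].round(3))
if len(sys.argv)>4:
    x,y,z,a=map(float,sys.argv[1:5])
    best=None
    for k in (0,180):
        b=np.radians(a+k);yv=np.array([np.cos(b),np.sin(b),0]);xv=np.array([0,0,-1.])
        Rt=Ro.from_matrix(np.c_[xv,yv,np.cross(xv,yv)])
        rv=(R.inv()*Rt).as_rotvec(degrees=True)
        print('shift',(M.T@(np.array([x,y,z])-s['tool_pos'])/.025).round(2),'turn',(rv/5).round(2))
E
python3 mv.py .533 .0555 .18 40.1
```

```text
t 0.15 pos [0.247  0.5736 0.2304] jaw 66.69 F [-0.4  0.4 -0.3] Tq [-0.01 -0.07  0.01] w 1.001 q6 -0.12 xaxis [-0.001 -0.001 -1.   ]
shift [  2.03 -14.5   18.7 ] turn [5.32 0.   0.02]
shift [  2.03 -14.5   18.7 ] turn [-3.068e+01 -2.000e-02  0.000e+00]
```

Emit:
{"op": "drive_tool", "data": {"series": [{"x": 2.03, "y": -14.5, "z": 18.7, "ax": 5.32}, {"x": 2.03, "y": -14.5, "z": 18.7, "ax": 5.32}, {"x": 2.03, "y": -14.5, "z": 18.7, "ax": 5.32}, {"x": 2.03, "y": -14.5, "z": 18.7, "ax": 5.32}, {"x": 2.03, "y": -14.5, "z": 18.7, "ax": 5.32}]}}

```text
schema error: expected keys x, y, z, ax, ay, az
```

```bash
python3 mv.py .533 .0555 .18 40.1
```

```text
t 0.15 pos [0.247  0.5736 0.2304] jaw 66.69 F [-0.4  0.4 -0.3] Tq [-0.01 -0.07  0.01] w 1.001 q6 -0.12 xaxis [-0.001 -0.001 -1.   ]
shift [  2.03 -14.5   18.7 ] turn [5.32 0.   0.02]
shift [  2.03 -14.5   18.7 ] turn [-3.068e+01 -2.000e-02  0.000e+00]
```

Emit:
{"op": "drive_tool", "data": {"series": [{"x": 2, "y": -14.5, "z": 18.7, "ax": 5.3, "ay": 0, "az": 0}, {"x": 2, "y": -14.5, "z": 18.7, "ax": 5.3, "ay": 0, "az": 0}, {"x": 2, "y": -14.5, "z": 18.7, "ax": 5.3, "ay": 0, "az": 0}, {"x": 2, "y": -14.5, "z": 18.7, "ax": 5.3, "ay": 0, "az": 0}, {"x": 2, "y": -14.5, "z": 18.7, "ax": 5.3, "ay": 0, "az": 0}]}}

```text
time: 0.57
tool_pos: [0.3479, 0.3905, 0.2132]
tool_rot: [0.641, 0.298, 0.641, -0.299]
contact_force: [1.6, -0.1, -0.1]
gripper_width: 1.0
```

```bash
python3 mv.py .533 .0555 .18 40.1
```

```text
t 0.57 pos [0.3479 0.3905 0.2132] jaw 40.07 F [ 1.6 -0.1 -0.1] Tq [-0.01 -0.05 -0.02] w 1.0 q6 0.0 xaxis [-0. -0. -1.]
shift [ 1.33 -2.96 15.02] turn [-0.01  0.    0.  ]
shift [ 1.33 -2.96 15.02] turn [ 3.599e+01  1.000e-02 -0.000e+00]
```

Emit:
{"op": "drive_tool", "data": {"series": [{"x": 1.3, "y": -2.9, "z": 15, "ax": 0, "ay": 0, "az": 0}, {"x": 1.3, "y": -2.9, "z": 15, "ax": 0, "ay": 0, "az": 0}, {"x": 1.3, "y": -2.9, "z": 15, "ax": 0, "ay": 0, "az": 0}, {"x": 1.3, "y": -2.9, "z": 15, "ax": 0, "ay": 0, "az": 0}, {"x": 1.3, "y": -2.9, "z": 15, "ax": 0, "ay": 0, "az": 0}]}}

```text
time: 0.98
tool_pos: [0.4494, 0.2092, 0.1958]
tool_rot: [0.641, 0.298, 0.641, -0.298]
contact_force: [0.7, 0.8, 0.2]
gripper_width: 0.999
```

```bash
python3 mv.py .533 .0555 .15 40.1
```

```text
t 0.98 pos [0.4494 0.2092 0.1958] jaw 40.2 F [0.7 0.8 0.2] Tq [ 0.02 -0.01  0.04] w 0.999 q6 -0.42 xaxis [ 0.  0. -1.]
shift [ 1.83 -1.42  6.85] turn [ 0.02  0.   -0.  ]
shift [ 1.83 -1.42  6.85] turn [-35.98   0.     0.  ]
```

Emit:
{"op": "drive_tool", "data": {"series": [{"x": 1.8, "y": -1.4, "z": 6.8, "ax": 0, "ay": 0, "az": 0}, {"x": 1.8, "y": -1.4, "z": 6.8, "ax": 0, "ay": 0, "az": 0}, {"x": 1.8, "y": -1.4, "z": 6.8, "ax": 0, "ay": 0, "az": 0}, {"x": 1.8, "y": -1.4, "z": 6.8, "ax": 0, "ay": 0, "az": 0}, {"x": 1.8, "y": -1.4, "z": 6.8, "ax": 0, "ay": 0, "az": 0}]}}

```text
time: 1.4
tool_pos: [0.5326, 0.0544, 0.1492]
tool_rot: [0.64, 0.298, 0.641, -0.3]
contact_force: [-0.6, -0.0, 0.1]
gripper_width: 1.001
```

```bash
cat > snap.py <<'E'
import sys,cv2,numpy as np
from plant import cams
n,t=sys.argv[1:3];f=cams.grab_frame(n);np.savez(f'pics/{t}.npz',K=f["camera_matrix"],T=f["cam_to_world"])
i=f['img']
if len(sys.argv)>3:
    a,b,c,d=map(int,sys.argv[3:7]);i=i[b:d,a:c];k=min(800/(c-a),600/(d-b));i=cv2.resize(i,None,fx=k,fy=k,interpolation=cv2.INTER_CUBIC);print('scale',k)
cv2.imwrite(f'pics/{t}.png',i)
E
python3 snap.py wrist w1; python3 mv.py .533 .0555 .064 40.1
```

```text
t 1.45 pos [0.5326 0.0546 0.1491] jaw 39.91 F [-1.  -1.7  0.2] Tq [-0.06  0.    0.02] w 1.001 q6 -0.73 xaxis [-0.003 -0.001 -1.   ]
shift [ 3.4   0.04 -0.02] turn [-0.04 -0.01  0.03]
shift [ 3.4   0.04 -0.02] turn [3.596e+01 5.000e-02 1.000e-02]
```

View pics/w1.png

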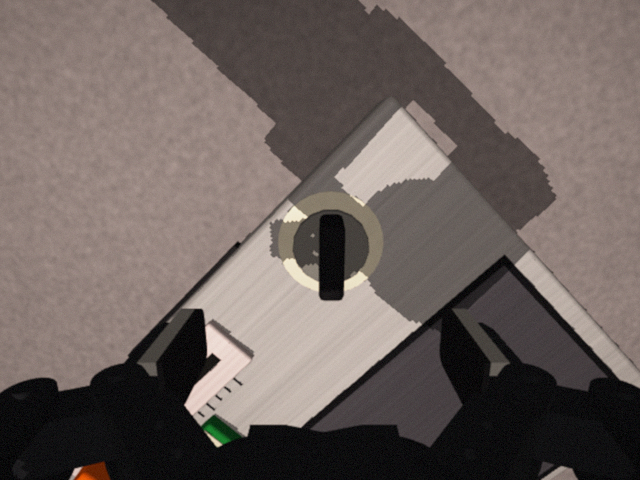

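The bar stands upright in the wrist view (column 332, rows 213–300), so the jaw angle is right. Next I'll check the position through the wrist camera.

```bash
python3 - <<'E'
from h import *
print(proj('w1',[.533,.0555,.089]),ray('w1',332,257,.089))
print(proj('w1',[.533,.0555,.057]),ray('w1',331,245,.057))
E
```

```text
[325.29441083 264.91140374] [0.53287111 0.06125996 0.089     ]
[325.13799425 248.26951177] [0.53441801 0.05944106 0.057     ]
```

```bash
python3 mv.py .533 .0575 .064 40.1
```

```text
t 1.45 pos [0.5326 0.0546 0.1491] jaw 39.91 F [-1.  -1.7  0.2] Tq [-0.06  0.    0.02] w 1.001 q6 -0.73 xaxis [-0.003 -0.001 -1.   ]
shift [ 3.4   0.1  -0.08] turn [-0.04 -0.01  0.03]
shift [ 3.4   0.1  -0.08] turn [3.596e+01 5.000e-02 1.000e-02]
```

Emit:
{"op": "drive_tool", "data": {"series": [{"x": 1, "y": 0.1, "z": -0.08, "ax": 0, "ay": 0, "az": 0}, {"x": 2, "y": 0.1, "z": -0.08, "ax": 0, "ay": 0, "az": 0}, {"x": 2.8, "y": 0.1, "z": -0.08, "ax": 0, "ay": 0, "az": 0}, {"x": 3.3, "y": 0.1, "z": -0.08, "ax": 0, "ay": 0, "az": 0}, {"x": 3.4, "y": 0.1, "z": -0.08, "ax": 0, "ay": 0, "az": 0}]}}

```text
time: 1.87
tool_pos: [0.5302, 0.0626, 0.0632]
tool_rot: [0.64, 0.297, 0.643, -0.298]
contact_force: [0.6, 0.3, -0.6]
gripper_width: 1.001
```

Emit:
{"op": "drive_tool", "data": {"hand": 0.3, "series": [{"x": 0, "y": 0, "z": 0, "ax": 0, "ay": 0, "az": 0}, {"x": 0, "y": 0, "z": 0, "ax": 0, "ay": 0, "az": 0}, {"x": 0, "y": 0, "z": 0, "ax": 0, "ay": 0, "az": 0}, {"x": 0, "y": 0, "z": 0, "ax": 0, "ay": 0, "az": 0}, {"x": 0, "y": 0, "z": 0, "ax": 0, "ay": 0, "az": 0}]}}

```text
time: 2.28
tool_pos: [0.5335, 0.0619, 0.0674]
tool_rot: [0.642, 0.298, 0.641, -0.297]
contact_force: [0.2, -0.1, -0.0]
gripper_width: 0.31
```

```bash
python3 snap.py wrist w2; python3 mv.py .533 .0575 .064 40.1
```

```text
t 2.33 pos [0.5333 0.0618 0.0671] jaw 40.19 F [-0.9  0.  -0.4] Tq [-0.01 -0.01  0.02] w 0.301 q6 -0.72 xaxis [ 0.002 -0.    -1.   ]
shift [ 0.12 -0.12  0.12] turn [ 0.02  0.01 -0.02]
shift [ 0.12 -0.12  0.12] turn [-3.598e+01  2.000e-02  2.000e-02]
```

View pics/w2.png

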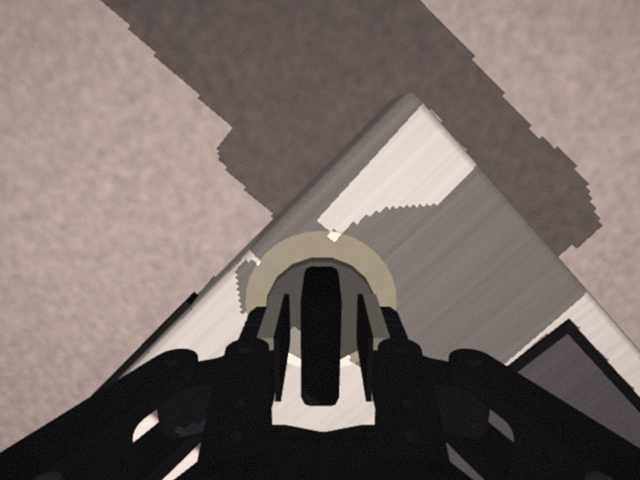

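```bash
python3 - <<'E'
from h import *
for p in [(.533,.0555),(.533,.0575),(.533,.0615)]:
    c=np.array(p);d=np.array([np.cos(np.radians(-49.9)),np.sin(np.radians(-49.9))])
    print(p,[proj('w2',[*(c+s*.022*d),.089]).round(0).tolist() for s in (1,-1)],'disc c',proj('w2',[*c,.057]).round(0), proj('w2',[*(c-.035*0-.024*d),.057]).round(0))
print(ray('w2',321,267,.089),ray('w2',321,405,.089),(ray('w2',321,267,.089)+ray('w2',321,405,.089))/2)
E
python3 snap.py top t2 260 200 360 280
```

```text
(0.533, 0.0555) [[311.0, 409.0], [310.0, 296.0]] disc c [313. 314.] [312. 260.]
(0.533, 0.0575) [[314.0, 406.0], [314.0, 292.0]] disc c [316. 311.] [316. 257.]
(0.533, 0.0615) [[322.0, 398.0], [322.0, 283.0]] disc c [322. 304.] [322. 250.]
[0.51495988 0.08252719 0.089     ] [0.54883882 0.0423831  0.089     ] [0.53189935 0.06245515 0.089     ]
scale 7.5
```

View pics/t2.png

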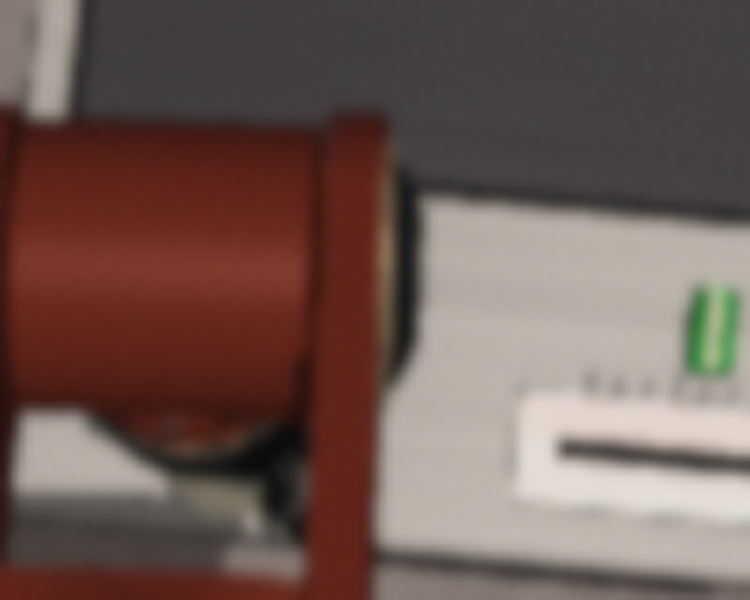

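```bash
python3 - <<'E'
from h import *
d=np.array([np.cos(np.radians(-49.9)),np.sin(np.radians(-49.9))])
print('disc',ray('w2',321,257,.057)[:2]+.024*d)
print('near end',ray('w2',321,405,.089)[:2]-.022*d)
print('w1 near end',ray('w1',332,300,.089)[:2]-.022*d,'far',ray('w1',332,213,.089)[:2]+.022*d)
# ring
print(ray('w2',246,290,.05),ray('w2',397,290,.05))
# warmer corner: local (-.15,.2) at .045
print('corner pred',proj('w2',[.5033,.1449,.045]))
print('corner pred',proj('w1',[.5033,.1449,.045]))
E
python3 - <<'E'
import cv2
i=cv2.imread('pics/w2.png')[220:430,220:420]; cv2.imwrite('pics/w2c.png',cv2.convertScaleAbs(cv2.resize(i,None,fx=2.8,fy=2.8,interpolation=cv2.INTER_CUBIC),alpha=2.2,beta=10))
E
```

```text
disc [0.53474199 0.05888811]
near end [0.5346681  0.05921137]
w1 near end [0.5349257  0.05898778] far [0.53145601 0.06277933]
[0.5055037  0.04294126 0.05      ] [0.55570034 0.08536525 0.05      ]
corner pred [401.18179117  97.11917347]
corner pred [384.34238812  99.57264881]
```

View pics/w2c.png

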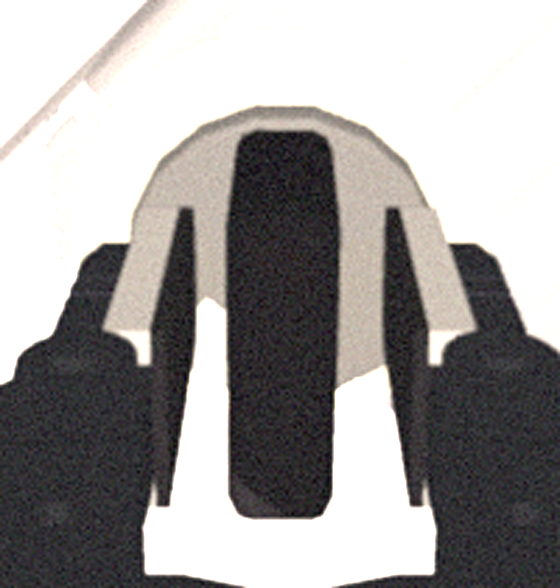

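The wrist view shows the bar within about 1 mm of centre between the pads, and about 3 mm off along its own length. I'll correct that and close.

Emit:
{"op": "drive_tool", "data": {"series": [{"x": 0.1, "y": -0.03, "z": 0.12, "ax": 0, "ay": 0, "az": 0}, {"x": 0.1, "y": -0.03, "z": 0.12, "ax": 0, "ay": 0, "az": 0}, {"x": 0.1, "y": -0.03, "z": 0.12, "ax": 0, "ay": 0, "az": 0}]}}

```text
time: 2.63
tool_pos: [0.5339, 0.0589, 0.0633]
tool_rot: [0.641, 0.298, 0.641, -0.298]
contact_force: [-0.4, -0.4, -0.3]
gripper_width: 0.302
```

Emit:
{"op": "drive_tool", "data": {"hand": 0.0, "series": [{"x": 0, "y": 0, "z": 0, "ax": 0, "ay": 0, "az": 0}, {"x": 0, "y": 0, "z": 0, "ax": 0, "ay": 0, "az": 0}, {"x": 0, "y": 0, "z": 0, "ax": 0, "ay": 0, "az": 0}, {"x": 0, "y": 0, "z": 0, "ax": 0, "ay": 0, "az": 0}]}}

```text
time: 2.97
tool_pos: [0.5342, 0.0593, 0.0637]
tool_rot: [0.642, 0.298, 0.641, -0.298]
contact_force: [1.9, 1.7, -1.3]
gripper_width: 0.152
```

```bash
python3 mv.py .5347 .059 .064 85.1
```

```text
t 2.97 pos [0.5342 0.0593 0.0637] jaw 40.19 F [ 1.9  1.7 -1.3] Tq [ 0.21 -0.28  0.02] w 0.152 q6 -0.73 xaxis [ 0.001  0.    -1.   ]
shift [-0.01  0.01  0.02] turn [-8.98  0.   -0.01]
shift [-0.01  0.01  0.02] turn [ 2.702e+01 -1.000e-02 -1.000e-02]
```

Emit:
{"op": "drive_tool", "data": {"series": [{"x": 0, "y": 0, "z": 0, "ax": -1, "ay": 0, "az": 0}, {"x": 0, "y": 0, "z": 0, "ax": -2, "ay": 0, "az": 0}, {"x": 0, "y": 0, "z": 0, "ax": -3, "ay": 0, "az": 0}, {"x": 0, "y": 0, "z": 0, "ax": -4, "ay": 0, "az": 0}, {"x": 0, "y": 0, "z": 0, "ax": -5, "ay": 0, "az": 0}]}}

```text
time: 3.38
tool_pos: [0.5337, 0.0585, 0.0637]
tool_rot: [0.691, 0.15, 0.691, -0.151]
contact_force: [-0.4, -1.4, 1.8]
gripper_width: 0.148
```

```bash
python3 mv.py .5347 .059 .064 85.1
```

```text
t 3.38 pos [0.5337 0.0585 0.0637] jaw 65.43 F [-0.4 -1.4  1.8] Tq [-0.4   0.15 -0.2 ] w 0.148 q6 -1.17 xaxis [-0.001 -0.001 -1.   ]
shift [-0.01  0.03  0.03] turn [-3.93 -0.01  0.02]
shift [-0.01  0.03  0.03] turn [3.207e+01 2.000e-02 1.000e-02]
```

Emit:
{"op": "drive_tool", "data": {"series": [{"x": 0, "y": 0, "z": 0, "ax": -1, "ay": 0, "az": 0}, {"x": 0, "y": 0, "z": 0, "ax": -2, "ay": 0, "az": 0}, {"x": 0, "y": 0, "z": 0, "ax": -3, "ay": 0, "az": 0}, {"x": 0, "y": 0, "z": 0, "ax": -4, "ay": 0, "az": 0}, {"x": 0, "y": 0, "z": 0, "ax": -4, "ay": 0, "az": 0}]}}

```text
time: 3.8
tool_pos: [0.5335, 0.0578, 0.0636]
tool_rot: [0.706, 0.028, 0.707, -0.03]
contact_force: [-2.3, -4.8, 1.9]
gripper_width: 0.151
```

```bash
python3 mv.py .5347 .059 .064 85.1; python3 snap.py wrist w3
```

```text
t 3.8 pos [0.5335 0.0578 0.0636] jaw 85.24 F [-2.3 -4.8  1.9] Tq [-0.78  0.35 -0.1 ] w 0.151 q6 -1.52 xaxis [-0.001 -0.003 -1.   ]
shift [-0.02  0.05  0.04] turn [ 0.03 -0.01  0.03]
shift [-0.02  0.05  0.04] turn [-3.597e+01 -5.000e-02 -2.000e-02]
```

View pics/w3.png

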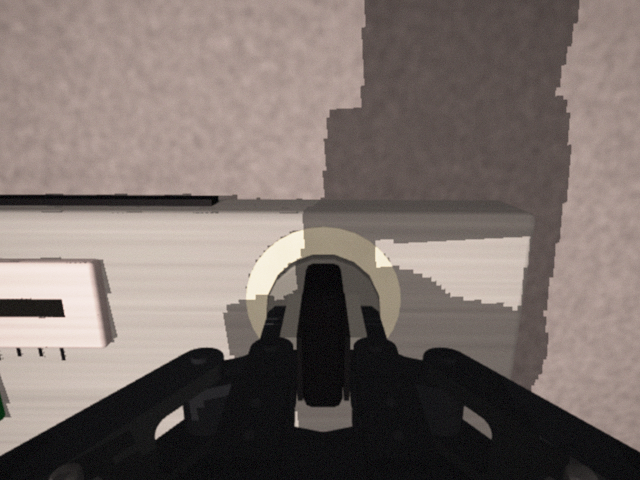

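In the wrist view the bar (column 323) is square to the case edges. I'll press a little further to make sure it is against the stop.

Emit:
{"op": "drive_tool", "data": {"series": [{"x": 0, "y": 0, "z": 0, "ax": -0.5, "ay": 0, "az": 0}, {"x": 0, "y": 0, "z": 0, "ax": -0.7, "ay": 0, "az": 0}, {"x": 0, "y": 0, "z": 0, "ax": -0.7, "ay": 0, "az": 0}]}}

```text
time: 4.1
tool_pos: [0.5336, 0.0579, 0.0637]
tool_rot: [0.706, 0.01, 0.708, -0.011]
contact_force: [-2.2, -4.7, 2.2]
gripper_width: 0.15
```

```bash
python3 mv.py .5347 .059 .064 17.6
```

```text
t 4.1 pos [0.5336 0.0579 0.0637] jaw 88.28 F [-2.2 -4.7  2.2] Tq [-0.91  0.38 -1.67] w 0.15 q6 -1.57 xaxis [-0.002 -0.001 -1.   ]
shift [-0.01  0.05  0.04] turn [14.14 -0.    0.02]
shift [-0.01  0.05  0.04] turn [-21.86  -0.03  -0.  ]
```

The wrist torque about z has risen to -1.67 N m, so the knob is on its stop. Next I'll turn it clockwise 67.5°, back to a jaw angle of about 18°.

Emit:
{"op": "drive_tool", "data": {"series": [{"x": 0, "y": 0, "z": 0, "ax": 1, "ay": 0, "az": 0}, {"x": 0, "y": 0, "z": 0, "ax": 2, "ay": 0, "az": 0}, {"x": 0, "y": 0, "z": 0, "ax": 3, "ay": 0, "az": 0}, {"x": 0, "y": 0, "z": 0, "ax": 4, "ay": 0, "az": 0}, {"x": 0, "y": 0, "z": 0, "ax": 5, "ay": 0, "az": 0}]}}

```text
time: 4.52
tool_pos: [0.5337, 0.0586, 0.0636]
tool_rot: [0.688, 0.163, 0.688, -0.164]
contact_force: [-1.1, -1.8, 1.2]
gripper_width: 0.15
```

Emit:
{"op": "drive_tool", "data": {"series": [{"x": 0, "y": 0, "z": 0, "ax": 1, "ay": 0, "az": 0}, {"x": 0, "y": 0, "z": 0, "ax": 2, "ay": 0, "az": 0}, {"x": 0, "y": 0, "z": 0, "ax": 3, "ay": 0, "az": 0}, {"x": 0, "y": 0, "z": 0, "ax": 4, "ay": 0, "az": 0}, {"x": 0, "y": 0, "z": 0, "ax": 5, "ay": 0, "az": 0}]}}

```text
time: 4.93
tool_pos: [0.5343, 0.0593, 0.0637]
tool_rot: [0.637, 0.308, 0.636, -0.308]
contact_force: [1.2, 0.5, -1.1]
gripper_width: 0.153
```

```bash
python3 mv.py .5347 .059 .064 17.6
```

```text
t 4.93 pos [0.5343 0.0593 0.0637] jaw 38.33 F [ 1.2  0.5 -1.1] Tq [ 0.09 -0.2   0.3 ] w 0.153 q6 -0.7 xaxis [ 0.001  0.001 -1.   ]
shift [-0.01  0.    0.02] turn [ 4.15 -0.   -0.01]
shift [-0.01  0.    0.02] turn [-3.185e+01  2.000e-02 -0.000e+00]
```

Emit:
{"op": "drive_tool", "data": {"series": [{"x": 0, "y": 0, "z": 0, "ax": 1, "ay": 0, "az": 0}, {"x": 0, "y": 0, "z": 0, "ax": 2, "ay": 0, "az": 0}, {"x": 0, "y": 0, "z": 0, "ax": 3, "ay": 0, "az": 0}, {"x": 0, "y": 0, "z": 0, "ax": 4, "ay": 0, "az": 0}, {"x": 0, "y": 0, "z": 0, "ax": 4, "ay": 0, "az": 0}]}}

```text
time: 5.35
tool_pos: [0.535, 0.0597, 0.0637]
tool_rot: [0.574, 0.414, 0.573, -0.412]
contact_force: [4.8, 2.9, -3.2]
gripper_width: 0.151
```

```bash
python3 mv.py .5347 .059 .064 17.6;python3 snap.py wrist w4
```

```text
t 5.35 pos [0.535  0.0597 0.0637] jaw 18.48 F [ 4.8  2.9 -3.2] Tq [ 0.33 -0.63 -0.14] w 0.151 q6 -0.35 xaxis [ 0.003  0.001 -1.   ]
shift [-0.01 -0.02  0.02] turn [ 0.18 -0.01 -0.03]
shift [-0.01 -0.02  0.02] turn [-3.582e+01  5.000e-02 -1.000e-02]
```

View pics/w4.png

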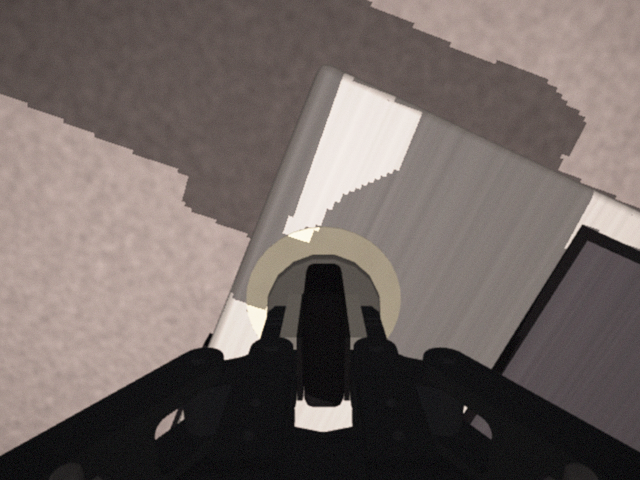

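The bar is still square in the fingers (column 323) and the jaw angle is 18.5° against a target of 17.6°. I'll hold, then release.

Emit:
{"op": "drive_tool", "data": {"series": [{"x": 0, "y": 0, "z": 0, "ax": 0.15, "ay": 0, "az": 0}, {"x": 0, "y": 0, "z": 0, "ax": 0.15, "ay": 0, "az": 0}, {"x": 0, "y": 0, "z": 0, "ax": 0.15, "ay": 0, "az": 0}, {"x": 0, "y": 0, "z": 0, "ax": 0.15, "ay": 0, "az": 0}]}}

```text
time: 5.73
tool_pos: [0.535, 0.0597, 0.0637]
tool_rot: [0.572, 0.417, 0.572, -0.415]
contact_force: [5.4, 1.8, -3.5]
gripper_width: 0.15
```

Emit:
{"op": "drive_tool", "data": {"hand": 0.6, "series": [{"x": 0, "y": 0, "z": 0, "ax": 0, "ay": 0, "az": 0}, {"x": 0, "y": 0, "z": 0, "ax": 0, "ay": 0, "az": 0}, {"x": 0, "y": 0, "z": 0, "ax": 0, "ay": 0, "az": 0}, {"x": 0, "y": 0, "z": 0, "ax": 0, "ay": 0, "az": 0}, {"x": 0, "y": 0, "z": 0, "ax": 0, "ay": 0, "az": 0}]}}

```text
time: 6.15
tool_pos: [0.5338, 0.059, 0.0636]
tool_rot: [0.572, 0.416, 0.572, -0.416]
contact_force: [-0.2, -0.2, 0.1]
gripper_width: 0.598
```

Emit:
{"op": "drive_tool", "data": {"series": [{"x": -1, "y": 0, "z": 0, "ax": 0, "ay": 0, "az": 0}, {"x": -2, "y": 0, "z": 0, "ax": 0, "ay": 0, "az": 0}, {"x": -3, "y": 0, "z": 0, "ax": 0, "ay": 0, "az": 0}, {"x": -3.6, "y": 0, "z": 0, "ax": 0, "ay": 0, "az": 0}, {"x": -3.6, "y": 0, "z": 0, "ax": 0, "ay": 0, "az": 0}]}}

```text
time: 6.57
tool_pos: [0.5367, 0.059, 0.1583]
tool_rot: [0.574, 0.417, 0.57, -0.414]
contact_force: [0.2, 0.4, 0.5]
gripper_width: 0.597
```

```bash
python3 mv.py .518 -.1555 .15 85.1;python3 snap.py wrist w5
```

```text
t 6.57 pos [0.5367 0.059  0.1583] jaw 17.95 F [0.2 0.4 0.5] Tq [ 0.02 -0.04 -0.02] w 0.597 q6 -0.34 xaxis [ 0.008 -0.    -1.   ]
shift [ 0.33 -3.36  7.93] turn [-13.43   0.08  -0.06]
shift [ 0.33 -3.36  7.93] turn [22.57 -0.06 -0.09]
```

View pics/w5.png

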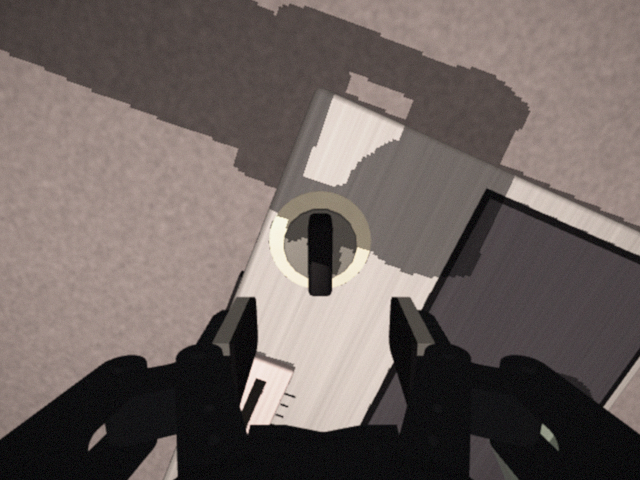

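Timer is released with its bar square to the tool at 18°, which is the third click. Next I'll move over the heat grip.

Emit:
{"op": "drive_tool", "data": {"series": [{"x": 0.3, "y": -3.4, "z": 7.9, "ax": -13.4, "ay": 0, "az": 0}, {"x": 0.3, "y": -3.4, "z": 7.9, "ax": -13.4, "ay": 0, "az": 0}, {"x": 0.3, "y": -3.4, "z": 7.9, "ax": -13.4, "ay": 0, "az": 0}, {"x": 0.3, "y": -3.4, "z": 7.9, "ax": -13.4, "ay": 0, "az": 0}, {"x": 0.3, "y": -3.4, "z": 7.9, "ax": -13.4, "ay": 0, "az": 0}]}}

```text
time: 7.03
tool_pos: [0.5152, -0.1287, 0.1447]
tool_rot: [0.664, 0.239, 0.667, -0.239]
contact_force: [0.5, 0.5, -0.1]
gripper_width: 0.597
```

```bash
python3 mv.py .516 -.155 .15 85.1
```

```text
t 7.03 pos [ 0.5152 -0.1287  0.1447] jaw 50.53 F [ 0.5  0.5 -0.1] Tq [-0.02 -0.09 -0.02] w 0.597 q6 -1.27 xaxis [-0.003  0.001 -1.   ]
shift [-0.21 -0.79  0.69] turn [-6.91 -0.04 -0.  ]
shift [-0.21 -0.79  0.69] turn [29.09 -0.    0.05]
```

Emit:
{"op": "drive_tool", "data": {"series": [{"x": -0.2, "y": -0.8, "z": 0.7, "ax": -6.9, "ay": 0, "az": 0}, {"x": -0.2, "y": -0.8, "z": 0.7, "ax": -6.9, "ay": 0, "az": 0}, {"x": -0.2, "y": -0.8, "z": 0.7, "ax": -6.9, "ay": 0, "az": 0}, {"x": -0.2, "y": -0.8, "z": 0.7, "ax": -6.9, "ay": 0, "az": 0}, {"x": -0.2, "y": -0.8, "z": 0.7, "ax": -6.9, "ay": 0, "az": 0}]}}

```text
time: 7.45
tool_pos: [0.5162, -0.1541, 0.1495]
tool_rot: [0.705, 0.032, 0.708, -0.03]
contact_force: [0.2, 0.3, -0.5]
gripper_width: 0.599
```

Emit:
{"op": "drive_tool", "data": {"series": [{"x": 0, "y": 0, "z": 0, "ax": 0, "ay": 0, "az": 0}, {"x": 0, "y": 0, "z": 0, "ax": 0, "ay": 0, "az": 0}, {"x": 0, "y": 0, "z": 0, "ax": 0, "ay": 0, "az": 0}]}}

```text
time: 7.7
tool_pos: [0.5169, -0.1539, 0.1508]
tool_rot: [0.706, 0.034, 0.707, -0.033]
contact_force: [-0.2, -1.1, 0.0]
gripper_width: 0.604
```

```bash
python3 mv.py .516 -.155 .066 85.1; python3 snap.py wrist w6
```

```text
t 7.7 pos [ 0.5169 -0.1539  0.1508] jaw 84.56 F [-0.2 -1.1  0. ] Tq [ 0.02 -0.02 -0.01] w 0.604 q6 -1.9 xaxis [-0.002  0.001 -1.   ]
shift [ 3.39 -0.05 -0.02] turn [-0.11 -0.02 -0.01]
shift [ 3.39 -0.05 -0.02] turn [ 3.589e+01 -1.000e-02  3.000e-02]
```

View pics/w6.png

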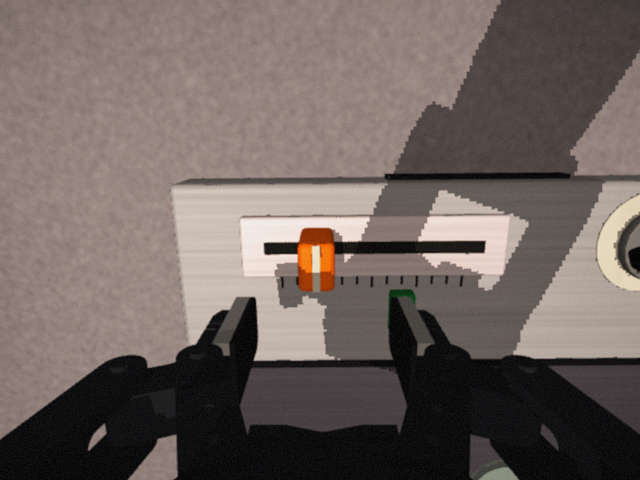

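The heat grip's line is at column 316 (rows 246–291), roughly centred between the pads, which are about 323. The clip is at column 402.

```bash
python3 - <<'E'
from h import *
R=np.array([[np.cos(np.radians(-4.9)),-np.sin(np.radians(-4.9))],[np.sin(np.radians(-4.9)),np.cos(np.radians(-4.9))]])
h=ray('w6',317,268,.093);c=ray('w6',402,302,.057);k=ray('w5',320,252,.089)
print(h,c,'knob',k,'dy local',(R.T@(c-h)[:2]),(R.T@(np.array([.566,-.1067])-[.5152,-.1581])))
print('tool-grip local',R.T@(np.array([.5169,-.1539])-h[:2]),'w5 tool-knob',R.T@(np.array([.5367,.059])-k[:2]))
E
```

```text
[ 0.51671202 -0.1570589   0.093     ] [ 0.55745566 -0.10616676  0.057     ] knob [0.53392558 0.06317469 0.089     ] dy local [0.03624769 0.05418635] [0.04622391 0.05555133]
tool-grip local [-8.25277635e-05  3.16341604e-03] w5 tool-knob [ 0.00312087 -0.00392245]
```

Emit:
{"op": "drive_tool", "data": {"series": [{"x": 1, "y": -0.1, "z": 0, "ax": -0.1, "ay": 0, "az": 0}, {"x": 2, "y": -0.1, "z": 0, "ax": -0.1, "ay": 0, "az": 0}, {"x": 2.8, "y": -0.1, "z": 0, "ax": -0.1, "ay": 0, "az": 0}, {"x": 3.4, "y": -0.1, "z": 0, "ax": -0.1, "ay": 0, "az": 0}, {"x": 3.4, "y": -0.1, "z": 0, "ax": -0.1, "ay": 0, "az": 0}]}}

```text
time: 8.17
tool_pos: [0.5144, -0.1553, 0.0628]
tool_rot: [0.704, 0.031, 0.709, -0.029]
contact_force: [-0.7, 0.1, -0.9]
gripper_width: 0.598
```

Emit:
{"op": "drive_tool", "data": {"hand": 0.0, "series": [{"x": 0, "y": 0, "z": 0, "ax": 0, "ay": 0, "az": 0}, {"x": 0, "y": 0, "z": 0, "ax": 0, "ay": 0, "az": 0}, {"x": 0, "y": 0, "z": 0, "ax": 0, "ay": 0, "az": 0}, {"x": 0, "y": 0, "z": 0, "ax": 0, "ay": 0, "az": 0}, {"x": 0, "y": 0, "z": 0, "ax": 0, "ay": 0, "az": 0}]}}

```text
time: 8.58
tool_pos: [0.5183, -0.1572, 0.0689]
tool_rot: [0.707, 0.029, 0.706, -0.03]
contact_force: [-0.4, 0.3, 3.8]
gripper_width: 0.223
```

```bash
python3 mv.py .516 -.155 .066 85.1; python3 snap.py wrist w7
```

```text
t 8.58 pos [ 0.5183 -0.1572  0.0689] jaw 85.17 F [-0.4  0.3  3.8] Tq [ 0.02  0.14 -0.06] w 0.223 q6 -1.92 xaxis [ 0.003 -0.001 -1.   ]
shift [ 0.11  0.08 -0.1 ] turn [0.01 0.03 0.01]
shift [ 0.11  0.08 -0.1 ] turn [-3.599e+01 -2.000e-02  5.000e-02]
```

View pics/w7.png

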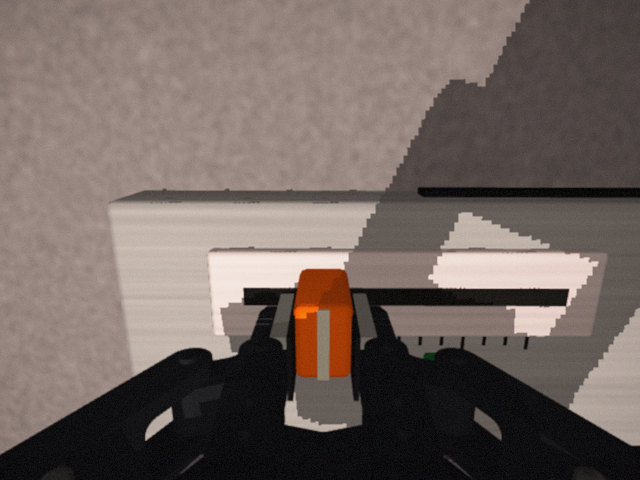

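The grip is held (opening 0.223 is about 19–20 mm). Next I'll slide it +55 mm along tool y.

Emit:
{"op": "drive_tool", "data": {"series": [{"x": 0, "y": 0.5, "z": 0, "ax": 0, "ay": 0, "az": 0}, {"x": 0, "y": 1, "z": 0, "ax": 0, "ay": 0, "az": 0}, {"x": 0, "y": 1.5, "z": 0, "ax": 0, "ay": 0, "az": 0}, {"x": 0, "y": 2, "z": 0, "ax": 0, "ay": 0, "az": 0}, {"x": 0, "y": 2.2, "z": 0, "ax": 0, "ay": 0, "az": 0}]}}

```text
time: 9.05
tool_pos: [0.5232, -0.1012, 0.0689]
tool_rot: [0.708, 0.029, 0.705, -0.03]
contact_force: [-1.2, -1.5, 5.6]
gripper_width: 0.221
```

Emit:
{"op": "drive_tool", "data": {"series": [{"x": 0, "y": 0, "z": 0, "ax": 0, "ay": 0, "az": 0}, {"x": 0, "y": 0, "z": 0, "ax": 0, "ay": 0, "az": 0}, {"x": 0, "y": 0, "z": 0, "ax": 0, "ay": 0, "az": 0}, {"x": 0, "y": 0, "z": 0, "ax": 0, "ay": 0, "az": 0}]}}

```text
time: 9.38
tool_pos: [0.5232, -0.1012, 0.0689]
tool_rot: [0.708, 0.03, 0.705, -0.03]
contact_force: [-0.7, 1.1, 7.4]
gripper_width: 0.218
```

```bash
python3 mv.py .516 -.155 .066 85.1; python3 snap.py wrist w8;python3 snap.py side s8 280 210 360 270;python3 snap.py top t8 280 220 400 310
```

```text
t 9.38 pos [ 0.5232 -0.1012  0.0689] jaw 85.19 F [-0.7  1.1  7.4] Tq [ 0.38  0.09 -0.02] w 0.218 q6 -1.82 xaxis [ 0.003  0.    -1.   ]
shift [ 0.11 -2.17 -0.11] turn [ 0.02  0.03 -0.01]
shift [ 0.11 -2.17 -0.11] turn [-3.598e+01  1.000e-02  5.000e-02]
scale 10.0
scale 6.666666666666667
```

View pics/w8.png

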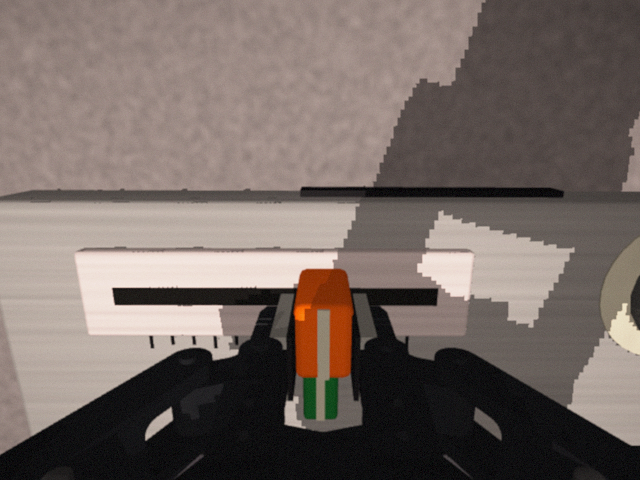

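View pics/s8.png

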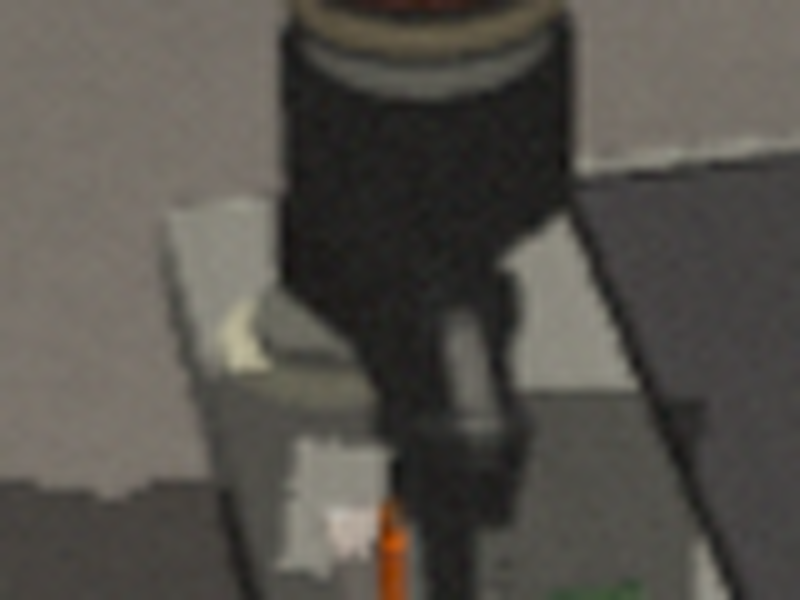

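View pics/t8.png

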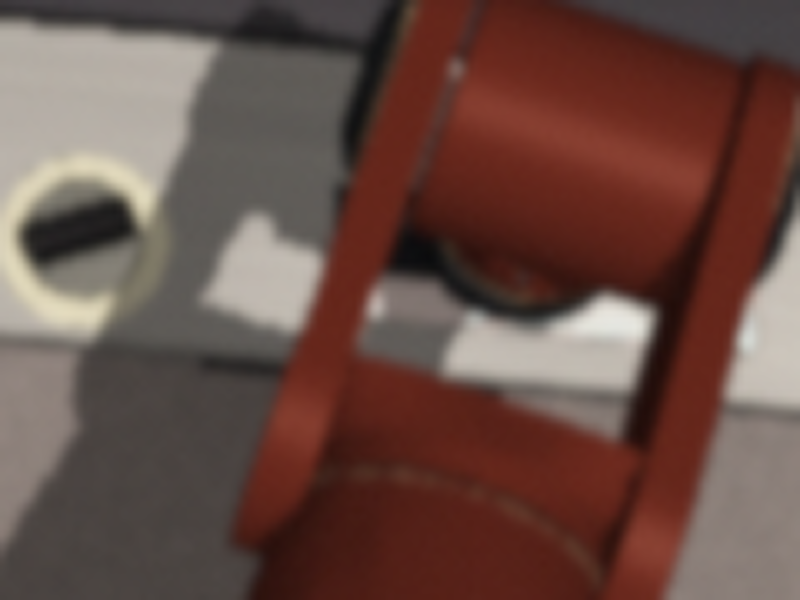

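The wrist view shows the grip line at about column 323 and the clip line at about column 320, nearly level. I'll zoom in to measure it.

```bash
python3 - <<'E'
import cv2
from h import *
i=cv2.imread('pics/w8.png')[290:430,270:380]; cv2.imwrite('pics/w8c.png',cv2.convertScaleAbs(cv2.resize(i,None,fx=4.2,fy=4.2,interpolation=cv2.INTER_CUBIC),alpha=1.3))
g=cv2.imread('pics/w8.png').astype(int)
for r in (320,345,370,385,400,412): print(r,[(int(x.min())) for x in g[r,308:338]])
E
```

```text
320 [0, 8, 4, 8, 5, 8, 1, 8, 18, 81, 118, 118, 113, 114, 116, 113, 112, 115, 117, 114, 112, 78, 28, 0, 0, 4, 13, 3, 11, 4]
345 [0, 10, 9, 5, 8, 13, 0, 5, 16, 83, 112, 112, 114, 113, 114, 115, 111, 114, 115, 117, 114, 79, 26, 0, 8, 9, 5, 4, 8, 6]
370 [7, 8, 10, 15, 14, 4, 0, 4, 12, 53, 102, 118, 117, 115, 114, 114, 114, 113, 115, 115, 112, 77, 16, 0, 8, 10, 9, 10, 3, 7]
385 [17, 20, 14, 17, 17, 15, 13, 37, 90, 114, 108, 113, 106, 116, 111, 109, 96, 53, 14, 14, 22, 20, 15, 18, 14, 15, 18, 17, 14, 30]
400 [22, 13, 9, 20, 10, 14, 17, 45, 89, 112, 109, 110, 111, 112, 111, 112, 94, 53, 23, 14, 15, 18, 14, 23, 14, 23, 8, 13, 18, 39]
412 [19, 17, 12, 14, 21, 20, 17, 41, 87, 110, 115, 112, 111, 113, 115, 115, 96, 53, 23, 16, 16, 14, 13, 14, 12, 13, 7, 15, 12, 57]
```

View pics/w8c.png

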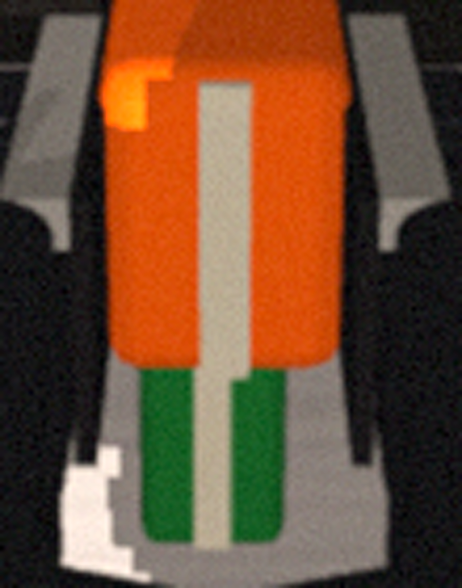

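```bash
python3 - <<'E'
from h import *
u=np.array([np.cos(np.radians(85.1)),np.sin(np.radians(85.1))])
h=ray('w8',323.2,345,.093);c=ray('w8',320.3,395,.057);print(h,c,'clip-grip along track mm',1e3*u@(c-h)[:2], np.load('pics/w8.npz')['T'].round(4))
E
```

```text
[ 0.52215466 -0.10101164  0.093     ] [ 0.56848343 -0.10615927  0.057     ] clip-grip along track mm -1.1715572123040519 [[ 8.310e-02  9.577e-01  2.755e-01  4.534e-01]
 [ 9.965e-01 -7.990e-02 -2.260e-02 -9.540e-02]
 [ 4.000e-04  2.765e-01 -9.610e-01  2.113e-01]
 [ 0.000e+00  0.000e+00  0.000e+00  1.000e+00]]
```

Emit:
{"op": "drive_tool", "data": {"series": [{"x": 0, "y": -0.05, "z": 0, "ax": 0, "ay": 0, "az": 0}, {"x": 0, "y": -0.05, "z": 0, "ax": 0, "ay": 0, "az": 0}, {"x": 0, "y": -0.05, "z": 0, "ax": 0, "ay": 0, "az": 0}, {"x": 0, "y": -0.05, "z": 0, "ax": 0, "ay": 0, "az": 0}]}}

```text
time: 9.87
tool_pos: [0.5231, -0.1026, 0.0688]
tool_rot: [0.708, 0.03, 0.705, -0.03]
contact_force: [-0.9, 2.1, 7.4]
gripper_width: 0.225
```

Emit:
{"op": "drive_tool", "data": {"hand": 0.5, "series": [{"x": 0, "y": 0, "z": 0, "ax": 0, "ay": 0, "az": 0}, {"x": 0, "y": 0, "z": 0, "ax": 0, "ay": 0, "az": 0}, {"x": 0, "y": 0, "z": 0, "ax": 0, "ay": 0, "az": 0}, {"x": 0, "y": 0, "z": 0, "ax": 0, "ay": 0, "az": 0}, {"x": 0, "y": 0, "z": 0, "ax": 0, "ay": 0, "az": 0}]}}

```text
time: 10.28
tool_pos: [0.5215, -0.103, 0.0667]
tool_rot: [0.706, 0.03, 0.707, -0.03]
contact_force: [-0.2, -0.7, -0.6]
gripper_width: 0.5
```

```bash
python3 mv.py; python3 snap.py wrist w9; python3 - <<'E'
import cv2
i=cv2.imread('pics/w9.png')
for r in (320,345,370,385,400,412): print(r,[(int(x.min())) for x in i[r,300:350]])
E
```

```text
t 10.28 pos [ 0.5215 -0.103   0.0667] jaw 85.18 F [-0.2 -0.7 -0.6] Tq [-0.03 -0.04 -0.  ] w 0.5 q6 -1.82 xaxis [-0.001  0.    -1.   ]
320 [10, 13, 9, 5, 12, 9, 14, 12, 4, 12, 4, 3, 0, 11, 7, 17, 6, 0, 43, 93, 114, 114, 115, 114, 112, 112, 116, 114, 118, 119, 115, 77, 21, 9, 0, 10, 7, 4, 8, 10, 15, 10, 12, 3, 2, 13, 3, 1, 1, 0]
345 [5, 2, 14, 12, 10, 6, 10, 1, 1, 1, 5, 4, 12, 0, 0, 0, 0, 6, 41, 93, 111, 117, 105, 111, 114, 110, 107, 113, 113, 110, 102, 57, 16, 0, 0, 0, 5, 0, 11, 10, 9, 7, 4, 10, 11, 11, 13, 6, 4, 8]
370 [6, 11, 8, 12, 5, 9, 8, 12, 2, 4, 13, 7, 6, 1, 0, 0, 13, 8, 50, 97, 112, 112, 116, 111, 109, 110, 111, 112, 112, 112, 83, 41, 17, 0, 0, 10, 14, 7, 6, 7, 2, 13, 0, 6, 12, 0, 10, 7, 0, 3]
385 [88, 88, 83, 77, 66, 63, 56, 36, 20, 15, 21, 18, 26, 24, 19, 18, 21, 19, 48, 95, 111, 115, 115, 112, 114, 116, 115, 115, 117, 111, 80, 37, 24, 11, 30, 21, 13, 17, 20, 24, 20, 15, 40, 59, 65, 70, 71, 86, 91, 90]
400 [90, 90, 93, 95, 88, 92, 82, 49, 16, 18, 13, 13, 22, 15, 18, 10, 19, 20, 13, 23, 79, 110, 113, 109, 112, 111, 111, 111, 105, 74, 20, 13, 16, 14, 17, 11, 17, 13, 14, 16, 14, 29, 74, 87, 93, 92, 86, 92, 92, 93]
412 [94, 94, 95, 96, 97, 87, 88, 61, 20, 7, 21, 17, 18, 15, 17, 19, 19, 14, 16, 28, 89, 110, 110, 112, 111, 117, 113, 111, 97, 62, 14, 18, 15, 14, 15, 20, 23, 16, 18, 13, 10, 31, 71, 95, 97, 87, 94, 96, 96, 93]
```

View pics/w9.png

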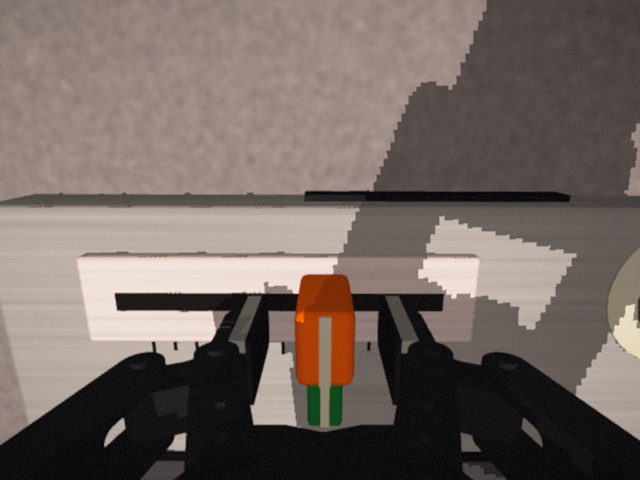

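The grip line and clip line now both sit at about column 324.5 in the wrist view, and the fingers are clear on both sides. I'll retreat straight up, then back, to look from the top camera.

Emit:
{"op": "drive_tool", "data": {"series": [{"x": -1, "y": 0, "z": 0, "ax": 0, "ay": 0, "az": 0}, {"x": -2, "y": 0, "z": 0, "ax": 0, "ay": 0, "az": 0}, {"x": -3, "y": 0, "z": 0, "ax": 0, "ay": 0, "az": 0}, {"x": -4, "y": 0, "z": 0, "ax": 0, "ay": 0, "az": 0}, {"x": -5, "y": 0, "z": 0, "ax": 0, "ay": 0, "az": 0}]}}

```text
time: 10.75
tool_pos: [0.5215, -0.1031, 0.193]
tool_rot: [0.706, 0.03, 0.707, -0.03]
contact_force: [0.2, -0.7, -0.5]
gripper_width: 0.497
```

```bash
python3 mv.py .36 -.25 .26 85.1; python3 snap.py wrist w10
```

```text
t 10.75 pos [ 0.5215 -0.1031  0.193 ] jaw 85.18 F [ 0.2 -0.7 -0.5] Tq [ 0.01 -0.   -0.01] w 0.497 q6 -1.82 xaxis [-0.  0. -1.]
shift [-2.68 -6.4  -5.94] turn [ 0.02 -0.   -0.  ]
shift [-2.68 -6.4  -5.94] turn [-3.598e+01  0.000e+00 -1.000e-02]
```

View pics/w10.png

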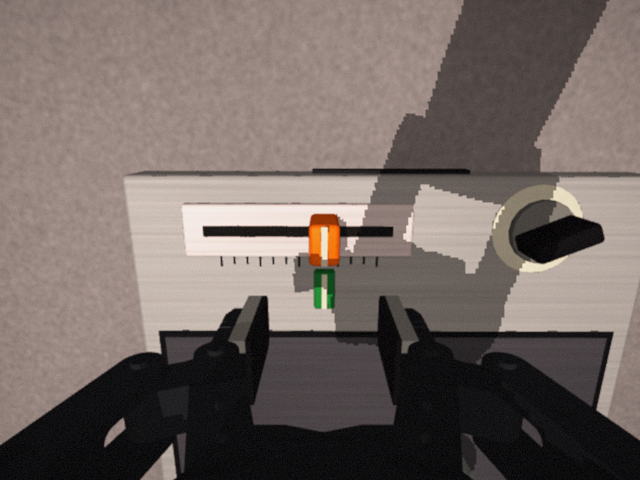

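The lines are aligned at column 324, and the knob bar is about 22° off the case edge, which matches the third click. I'll back away and check everything from above.

Emit:
{"op": "drive_tool", "data": {"series": [{"x": -2.6, "y": -6.4, "z": -5.9, "ax": 0, "ay": 0, "az": 0}, {"x": -2.6, "y": -6.4, "z": -5.9, "ax": 0, "ay": 0, "az": 0}, {"x": -2.6, "y": -6.4, "z": -5.9, "ax": 0, "ay": 0, "az": 0}, {"x": -2.6, "y": -6.4, "z": -5.9, "ax": 0, "ay": 0, "az": 0}, {"x": -2.6, "y": -6.4, "z": -5.9, "ax": 0, "ay": 0, "az": 0}]}}

```text
time: 11.22
tool_pos: [0.3731, -0.2387, 0.252]
tool_rot: [0.707, 0.029, 0.706, -0.03]
contact_force: [1.1, -0.7, -0.3]
gripper_width: 0.497
```

Emit:
{"op": "drive_tool", "data": {"series": [{"x": 0, "y": 0, "z": 0, "ax": 0, "ay": 0, "az": 0}, {"x": 0, "y": 0, "z": 0, "ax": 0, "ay": 0, "az": 0}, {"x": 0, "y": 0, "z": 0, "ax": 0, "ay": 0, "az": 0}]}}

```text
time: 11.47
tool_pos: [0.3745, -0.238, 0.2514]
tool_rot: [0.707, 0.03, 0.706, -0.03]
contact_force: [0.7, -0.8, 0.2]
gripper_width: 0.499
```

```bash
python3 mv.py; python3 snap.py top t11; python3 - <<'E'
import cv2
i=cv2.imread('pics/t11.png');cv2.imwrite('pics/t11c.png',cv2.resize(i[150:320,200:440],(800,567),interpolation=cv2.INTER_CUBIC))
E
```

```text
t 11.47 pos [ 0.3745 -0.238   0.2514] jaw 85.14 F [ 0.7 -0.8  0.2] Tq [-0.02 -0.04 -0.  ] w 0.499 q6 -2.22 xaxis [ 0.  0. -1.]
```

View pics/t11.png

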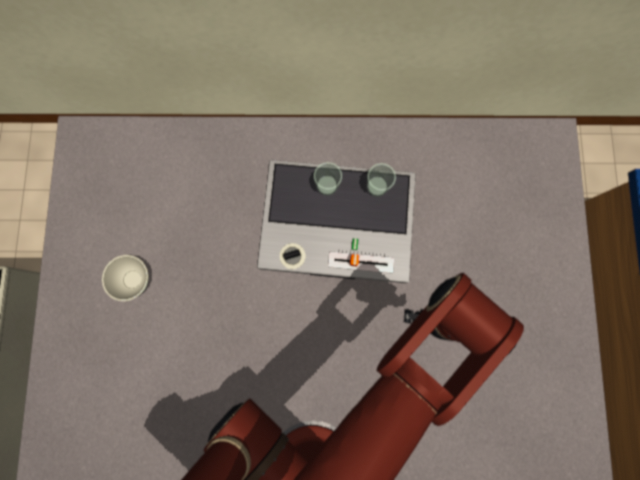

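View pics/t11c.png

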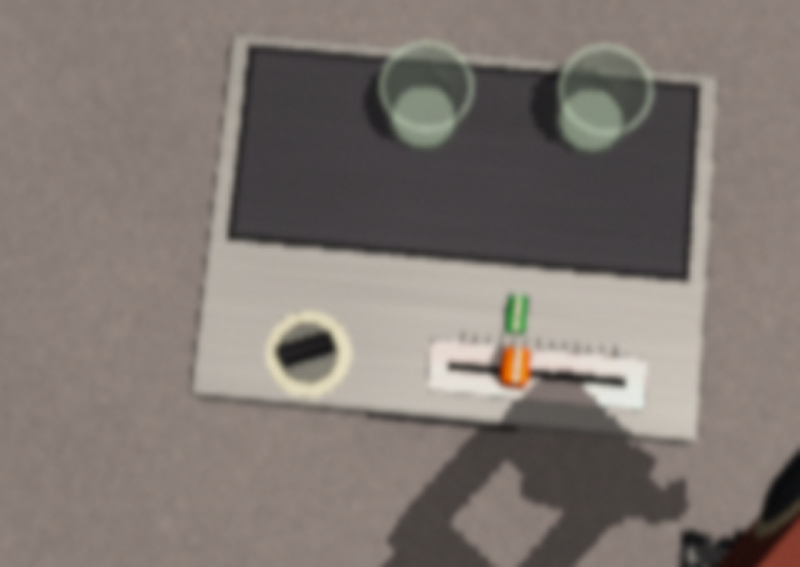

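```bash
python3 - <<'E'
from h import *
c=lambda x,y:(200+x*.3,150+y*.3)
a=np.radians(-4.9);R=np.array([[np.cos(a),-np.sin(a)],[np.sin(a),np.cos(a)]])
h=ray('t11',*c(516,367),.093);k=ray('t11',*c(517,314),.057);print('heat-clip',R.T@(h-k)[:2])
p,q=ray('t11',*c(278,359),.089),ray('t11',*c(333,342),.089);d=R.T@(q-p)[:2];print('timer deg',-np.degrees(np.arctan2(d[1],d[0])))
print(proj('t11',[.37,-.4,.03]))
E
python3 snap.py side s11
```

```text
heat-clip [-0.04690267  0.00036631]
timer deg 67.30431154851114
[467.96432562 321.42532709]
```

View pics/s11.png

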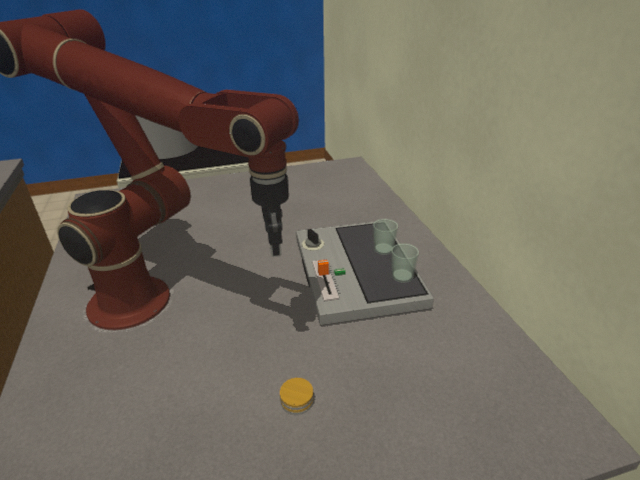

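The side view shows the lid stack at (297,395) and both jars unmoved, and the arm is clear of everything. The timer measures 67.3° and the heat grip is 0.4 mm from the clip line, so I'll hand it in.

```bash
python3 -c "
from plant import workorder;print(workorder.job_done())"
```

```text
the job is handed in; nothing more can be done
None
```

I turned the timer back to its anticlockwise stop, set it clockwise to the third click, then slid the heat grip level with the clip. I released both and handed the job in at about 11.6 s. The hand-in gives no verdict.

- **Timer stop:** the bar was square to the case, and wrist torque rose to about 1.7 N m when I pressed a little further, so it was against the stop.
- **Timer set:** in the final top view the bar reads 67.3°, against 67.5° for the third click.
- **Heat grip:** its line is about 0.4 mm from the clip line in the top view. The wrist view, taken just after release, also shows the two lines level.
- **Bystanders:** the jars and bowl look unmoved in the top view. The arm hid the lid stack there, but the side view shows it in place. The gripper was clear of everything.

**Disagreement:** the wrist and top cameras differed by about 3–4 mm on the knob's position. I used the wrist view for grasping, and the contact forces I read while gripping and turning stayed under about 8 N.

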